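# Pull the centrifuge's exhaust filter and hold it to the light

### The job

Lift the flap of the grey filter box right up so that it stays open, draw the pleated filter plate (the one with the wide tab) up out of its slot, and leave the blank plate in its slot. Present the filter plate to the upright light panel for inspection: hold it upright, tab up, its flat face square to the lit window, centred on the window and about 8 cm in front of it, clear of the panel. Finish while still holding it there, with the flap left open and the rack, jar and bucket left alone.

Things in the scene. Friction and masses are not known exactly. Their poses are not given: they have to be found in the camera images.
- filter_box: Grey fixed box, 140 (x) x 210 (y) x 105 mm high, walls 5 mm, under a hinged flap. Origin: centre of underside; -x its front (towards robot), +x hinge side. Inside, a black deck 55 mm above the bench with two slots along x, 11 x 90 mm, centred at x -10, y +40 and -40 mm, floor 10 mm above the bench. Each holds one plate on edge (which is where varies), its upper part above the deck.
- flap (a joint): Angle of the grey flap, rad: 0 shut, grows as its front edge is lifted, stop at 1.75 (leaning back past vertical). Fairly stiff hinge: the flap stays at any angle where it is left; about 2 to 3 N at the bar moves it. It may start slightly ajar. The flap is 140 x 210 x 6 mm, 0.15 kg.
- flap_hinge (a point): Point on the flap's hinge line, which runs along the box's y axis on the box's rear top edge (box x = +70, y = 0, z = 105 mm).
- flap_bar (a point): Middle of the flap's steel handle bar: round, 10 mm diameter, 90 mm long, parallel to the hinge, 182 mm from the hinge and (shut) 3 mm above the hinge line. Two arms in the flap's plane carry it 42 mm beyond the flap's front edge, so it is free on both sides to be pinched from above; it can turn between the fingers as the flap swings.
- filter_plate: Filter plate: aluminium frame 86 (x) x 8 (y, thickness) x 58 mm (z), white pleated paper; on top a tab 40 mm wide (x), 10 mm thick (y), from 56 to 88 mm above the bottom edge. 0.08 to 0.17 kg. Origin: middle of bottom edge; z up to the tab, y normal to the face. In its slot its axes are parallel to the box's, bottom edge 10 mm and tab top 98 mm above the bench.
- filter_centre (a point): Centre of the filter plate's pleated face: 29 mm above the plate's bottom edge, mid thickness. Axes as the filter plate.
- filter_tab (a point): Middle of the free part of the filter plate's tab, 76 mm above the plate's bottom edge (12 mm below the tab's top). Axes as the plate.
- blank_plate: Blank plate: same outline and place in the other slot, but a solid aluminium sheet with a narrow tab, only 16 mm wide along x. Origin: middle of its bottom edge. Leave it in its slot.
- light_panel: Upright light panel (white window, black housing), fixed to the bench: 190 (x) x 18 (y) x 180 mm high on a foot 160 x 90 x 15 mm that sticks out 25 mm in front of the lit face. Origin on the bench under the lit face; its +y axis points out of the lit face (roughly to the robot's left), z up.
- window (a point): Centre of the lit window (140 x 105 mm), on the lit face, 130 mm above the bench. Axes as the light panel: +y points out of the window.
- tube_rack: White rack of capped tubes, 70 x 200 mm, 110 mm high; bystander. Origin: centre of its underside.
- reagent_jar: Capped jar, 56 mm diameter, 85 mm high; bystander. Origin: centre of its underside.
- rotor_bucket: Steel cup-shaped rotor bucket, 60 mm diameter, 75 mm high; bystander. Origin: centre of its underside.

How it is judged:
On the way, in this order (a step that is already met when the one before it is completed fails the run):
1. the flap is lifted up, with both plates still in their slots (value of joint flap above 1.2 rad and z of each of filter_plate, blank_plate in the frame of filter_box below 0.03 m), for 0.2 s.
2. the filter plate is drawn out of its slot in the gripper (z of filter_plate in the frame of filter_box above 0.07 m and contact force between filter_plate and the fingers above 1 N), for 0.2 s.
At the end, for the whole second after the job is handed in: Gripper holds the filter plate still, centre within 30 mm of the window centre sideways and in height, 45 to 125 mm in front, upright and square within 0.2 rad, touching neither panel nor box; flap open past 1.2 rad; blank plate raised under 10 mm; bystanders moved under 30 mm (x of filter_centre in the frame of window between -0.03 and 0.03 m and z of filter_centre in the frame of window between -0.03 and 0.03 m and y of filter_centre in the frame of window between 0.045 and 0.125 m and angle between the y axis of filter_plate and the y axis of light_panel, either way round below 0.2 rad and angle between filter_plate's own z axis and vertical below 0.2 rad and contact force between filter_plate and the fingers above 1 N and contact force between filter_plate and light_panel below 0.1 N and contact force between filter_plate and filter_box below 0.1 N and height (world z) of filter_plate above 0.05 m and linear speed of filter_plate below 0.02 m/s and value of joint flap above 1.2 rad and z of blank_plate in the frame of filter_box below 0.02 m); the arm keeps its last pose, push and grip.
It fails at once if the blank plate is pulled up in its slot by more than 20 mm (distance of blank_plate from where it was at the start of the episode above 0.02 m).
It fails at once if the tube rack is moved by more than 30 mm or tipped (distance of tube_rack from where it was at the start of the episode above 0.03 m or angle between tube_rack's own z axis and vertical above 0.4 rad).
It fails at once if the reagent jar is moved by more than 30 mm or tipped (distance of reagent_jar from where it was at the start of the episode above 0.03 m or angle between reagent_jar's own z axis and vertical above 0.4 rad).
It fails at once if the rotor bucket is moved by more than 30 mm or tipped (distance of rotor_bucket from where it was at the start of the episode above 0.03 m or angle between rotor_bucket's own z axis and vertical above 0.4 rad).
It also fails if it takes over 51 s, if anything falls off the work surface, if the arm or the gripper's body presses on something with over 40 N, if the wrist force passes 120 N, or if a joint passes its speed limit or range.

### The arm

A 7-joint arm with a two-finger parallel gripper is mounted at the origin on the work surface. World frame = base frame: x ahead of the robot, y to its left, z up, the work surface at z = 0. Lengths are in m, angles in rad, forces in N, time in s.
With the tool pointing down it reaches from about 0.35 to 0.9 m from the base axis. Payload 8.1 kg.
Tool frame: the origin (TCP) lies at the centre of the arm's flange, where the gripper is bolted on; the fingertips stand 178 mm ahead of it and the grasp point (between the pads) lies 159 mm ahead of it; x points along the fingers, z is the direction in which the jaws open and shut, and the axes are right-handed (so a half turn about x gives the same grasp; the last joint's range is limited). The gripper opens to 92 mm and grips with 3 to 60 N. Pads are 19 mm wide; open, the fingers measure 130 mm over their backs; the gripper's body (75 mm by 190 mm) begins 47 mm behind the grasp point.
Start: joints at [1.13, 0.434, 0.025, 1.573, -0.012, 1.134, -0.075], TCP at [0.207, -0.59, 0.405] pointing down, gripper open.
Joint ranges: [-2.62, 2.62], [-0.44, 2.09], [-1.27, 1.32], [0.08, 2.57], [-1.32, 4.46], [0.12, 2], [-2.74, 2.74]. Speed limits (rad/s): [2.22, 2.22, 3.01, 3.01, 3.14, 3.14, 3.14].

### API

Orientations are given as a rotation vector (axis times angle).
In Python, from cell import arm, get_image, search_frame, pinpoint gives the robot as it stands.
- The arm moves only by the tool arm_command, never from a script. Its argument "motion" is a list of rows, each a list of 7 numbers: the finger opening in mm, from 0 to 91.8, then the shift along the tool's x, y, z in mm, then the turn, a rotation vector about the tool's x, y, z in degrees. In form: [[fingers, x, y, z, ax, ay, az], ...]. A call has 1 to 5 rows; each row shifts and turns the commanded pose from where the row before left it, along the tool's axes as they then stand; what a row does not reach is not made up. A row lasts 1/8 s, in which the tool goes at most 62.5 mm and 10.7 degrees, less where a joint would pass 70% of its speed; a pose out of reach is approached as far as the arm can. A call with a gripper value outside its range is refused whole. The fingers move at their own pace and stop on an object; "newtons" is the grip in N (left out, the last holds). Time passes only in rows, so rows that do not move let the fingers close. It gives the time, the measured TCP pose, the force and the opening at its end, in the units of the state.
- arm.observe(): the state, without advancing time (a new reading comes with each control period).
- get_image(name): name is "scene" or "top" or "wrist"; returns a dict with "frame" (480x640x3 uint8, red, green, blue), "range_z" (480x640 float32, m along the optical axis (not along the pixel's ray), 0 where there is no reading), "K" (3x3 intrinsics, pixels), "origin" and "rotation" of the camera in the world; the wrist camera has in their place "tool_from_camera" (4x4, takes a point from camera to tool coordinates, whose origin is the TCP and whose axes are the tool frame's). Camera axes: x right, y down, z forward; pixel columns grow to the right and rows downward; lengths in m; the calibration is good to about 2 mm. A picture is of the moment at which its call begins: read the wrist's pose just before it.
- arm.sign_off(): hands the job in, once; it reports no verdict.
Trained networks look in the newest picture that a camera, given by its name, has taken for a name from the list of things; names that differ only in an ending like _2 or _b are one class to them, and where a whole thing is asked for, a point or a joint stands for the part that bears it (a point fixed in the world has none). Each returns a list of dicts, best first, with "p" (0 to 1); they miss things now and then, are a little off and sometimes report something else, mostly with a low value. They report only what shows in the picture. A call takes as long as a camera call.
- search_frame(camera, target): "point" ([x, y, z] in m, in world coordinates, good to about 4 mm: the middle of the surface that is visible of it).
- pinpoint(camera, target): "point" ([x, y, z] in m, in world coordinates, good to about 4 mm: a listed point, or the origin of a listed thing).
The state is a dict: "clock": time; "joints": joint angles; "dq": joint speeds; "joint_efforts": joint torques, N m; "position": TCP position; "ee_rot": TCP orientation; "force": force on the tool from outside, world axes, zero at the start; "ft_torque": the same for the moment, N m; "width": opening from 0.0 (shut) to 1.0 (fully open).
Only numpy, scipy, OpenCV 4.12 (cv2) and the standard library are available. Lean on these libraries where they do the work, as an engineer would, in place of code of your own. Each camera call takes 0.05 s, during which the arm holds its last target. There are 200 camera calls.

## Working session

There is one attempt and no reset: what is moved stays moved. The work goes in short steps, Python scripts to look and compute and a tool call to move; the robot and the scene stay as the last step left them, time stands still between calls to the robot, and variables do not carry over. Pictures are saved under pics/ and viewed, about 8 in all and at most 12, crops included, and the job is handed in when it is done.

Besides the shell and the picture viewer there is one more tool, called after "Call:" as name([rows], argument=value, ...), one row to a line, values as JSON. arm_command: Moves the arm, as the interface text tells. Its arguments: {"type":"object","properties":{"motion":{"type":"array"},"newtons":{"type":"number"}},"required":["motion"]}

```bash
mkdir -p pics
python3 - <<'E'
from cell import arm,get_image,search_frame,pinpoint
import cv2,numpy as np
s=arm.observe();print(s)
ims=[]
for c in["scene","top"]:
    i=get_image(c);ims.append(i["frame"]);print(c,i["origin"],i["rotation"],i["K"][0])
    for n in["filter_box","flap_hinge","flap_bar","filter_plate","filter_tab","blank_plate","light_panel","window","tube_rack","reagent_jar","rotor_bucket"]:
        r=pinpoint(c,n);print(n,[(np.round(d["point"],3).tolist(),round(d["p"],2)) for d in r[:2]])
    cv2.imwrite(f"pics/{c}.png",i["frame"][:,:,::-1])
E
```

```text
{'clock': 0.0, 'joints': array([ 1.13040547,  0.43520914,  0.02497083,  1.57409895, -0.0115927 ,
        1.13400848, -0.07511092]), 'dq': array([ 0.00095006,  0.00042343, -0.00108333,  0.00023   , -0.00091746,
       -0.00038028,  0.00037554]), 'joint_efforts': array([ 5.94960420e-04, -6.67853665e+01,  9.85289030e-01, -3.14464402e+01,
       -6.06085430e-02,  4.28909634e-02,  1.81979822e-04]), 'position': array([ 0.20701791, -0.58946771,  0.40395262]), 'ee_rot': array([ 0.9577663 ,  1.35165524, -0.95646246]), 'force': array([ 0.60920795, -0.87254117,  0.56883767]), 'ft_torque': array([-0.01509116,  0.00236787,  0.01958062]), 'width': 0.9980769550825592}
scene [ 1.30335529 -0.25938531  0.90538433] [-2.06706427 -1.3519714   0.55611981] [531.96162187   0.         330.35803209]
filter_box [([0.574, 0.134, -0.002], 0.89)]
flap_hinge [([0.638, 0.119, 0.107], 0.6)]
flap_bar [([0.459, 0.16, 0.132], 0.84)]
filter_plate [([0.64, 0.116, 0.103], 0.49), ([0.575, 0.135, -0.002], 0.17)]
filter_tab []
blank_plate []
light_panel [([0.518, -0.312, -0.001], 0.78), ([0.765, 0.062, -0.001], 0.59)]
window [([0.516, -0.312, 0.126], 0.72)]
tube_rack [([0.767, 0.062, 0.002], 0.89), ([0.57, 0.137, -0.002], 0.7)]
reagent_jar [([0.701, -0.17, 0.001], 0.94)]
rotor_bucket [([0.545, 0.386, 0.002], 0.68)]
top [0.45705551 0.02038152 1.09054581] [-2.1500396   2.13114818 -0.18637255] [450.18037381   0.         314.13221307]
filter_box [([0.567, 0.133, -0.002], 0.93)]
flap_hinge [([0.636, 0.116, 0.105], 0.62)]
flap_bar [([0.466, 0.163, 0.126], 0.72)]
filter_plate []
filter_tab []
blank_plate []
light_panel [([0.518, -0.313, -0.002], 0.86), ([0.767, 0.063, -0.001], 0.2)]
window [([0.517, -0.313, 0.127], 0.66)]
tube_rack [([0.765, 0.062, 0.001], 0.96)]
reagent_jar [([0.701, -0.17, 0.005], 0.88)]
rotor_bucket [([0.543, 0.38, -0.006], 0.65)]
```

Run:
```python
import cv2,numpy as np
a=[cv2.resize(cv2.imread(f"pics/{c}.png"),(560,420)) for c in("scene","top")]
cv2.imwrite("pics/v1.png",cv2.resize(np.vstack(a),(448,600)) if 0 else cv2.resize(np.hstack(a),(800,300)))
```

```text
(no output)
```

View pics/top.png

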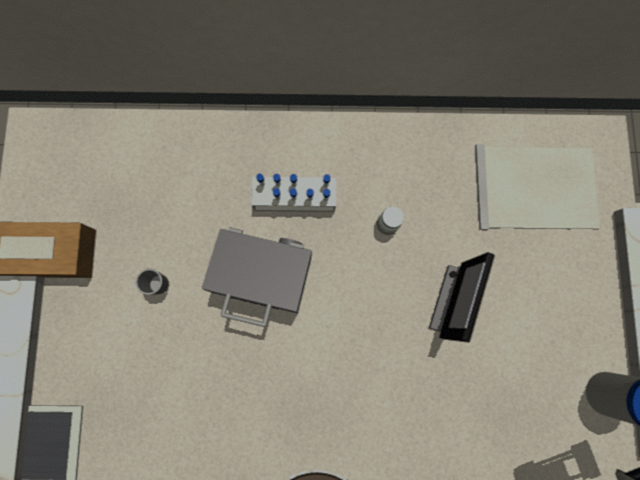

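View pics/scene.png

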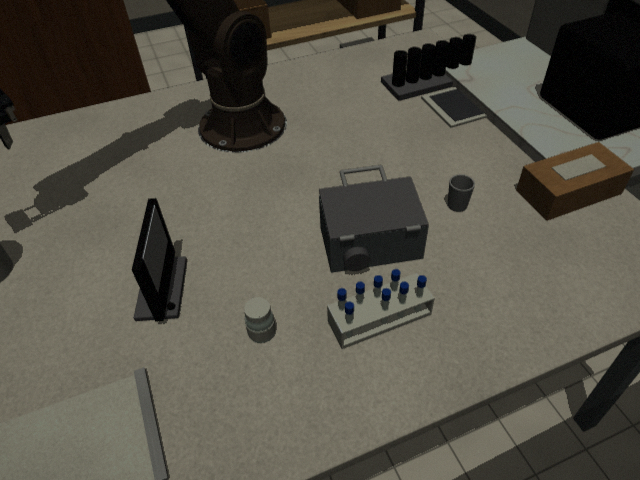

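```bash
cat > h.py <<'E'
from cell import arm,get_image,search_frame,pinpoint
import cv2,numpy as np
from scipy.spatial.transform import Rotation as R
def cloud(i,T=None):
    v,u=np.nonzero(i["range_z"]>0);z=i["range_z"][v,u]
    p=np.c_[(np.c_[u,v,np.ones(len(u))]@np.linalg.inv(i["K"]).T)*z[:,None]]
    if "origin" in i:
        r=np.array(i["rotation"]);r=R.from_rotvec(r).as_matrix() if r.shape==(3,) else r
        return p@r.T+i["origin"]
    return p@T[:3,:3].T+T[:3,3]
E
python3 - <<'E'
from h import *
s=arm.observe();print(R.from_rotvec(s["ee_rot"]).as_matrix().round(3))
for c in("scene","top"):
    P=cloud(get_image(c))
    def box(a,b,z0,z1):
        return P[(abs(P[:,0]-a)<b)&(P[:,2]>z0)&(P[:,2]<z1)]
    q=P[(np.hypot(P[:,0]-.518,P[:,1]+.313)<.14)&(P[:,2]>.172)&(P[:,2]<.2)]
    print(c,"paneltop",cv2.minAreaRect(q[:,:2].astype(np.float32)*1000),len(q),q[:,2].mean())
    # lit face: points below the top
    q=P[(np.hypot(P[:,0]-.518,P[:,1]+.313)<.06)&(P[:,2]>.08)&(P[:,2]<.165)]
    if len(q)>30: 
        m=q.mean(0);n=np.linalg.svd(q-m,full_matrices=False)[2][2];print(" face",m,n,len(q))
    q=P[(np.hypot(P[:,0]-.55,P[:,1]-.135)<.17)&(P[:,2]>.098)&(P[:,2]<.16)]
    print(" flap",cv2.minAreaRect(q[:,:2].astype(np.float32)*1000),len(q))
    f=q[np.hypot(q[:,0]-.57,q[:,1]-.133)<.05];m=f.mean(0);n=np.linalg.svd(f-m,full_matrices=False)[2][2];print(" plane",m,n*np.sign(n[2]))
    d=(q[:,:2]-[.637,.117])@[-.97,.245];b=q[(d>.172)];print(" bar",b.mean(0),b.max(0),len(b))
    if len(b)>10:
        t=np.linalg.svd(b-b.mean(0),full_matrices=False)[2][0];print(" bardir",t)
E
```

```text
[[ 0.     0.944  0.331]
 [-0.     0.331 -0.944]
 [-1.     0.     0.   ]]
scene paneltop ((515.2167358398438, -322.81671142578125), (20.51717758178711, 191.98892211914062), 71.15264129638672) 802 0.1792118417863892
 face [ 0.51945093 -0.31517175  0.12334992] [ 3.22451783e-01  9.46585869e-01 -2.01888352e-04] 755
 flap ((555.3797607421875, 136.64511108398438), (210.55120849609375, 196.3241729736328), 77.09549713134766) 5612
 plane [0.57082656 0.13260842 0.11816418] [ 0.1061386  -0.02467226  0.99404521]
 bar [0.46574894 0.15706285 0.12996084] [0.48042337 0.20425768 0.13474961] 166
 bardir [-0.23911773 -0.97098135 -0.00423373]
top paneltop ((513.1538696289062, -321.2618103027344), (21.064239501953125, 188.98121643066406), 71.06594848632812) 928 0.1795068266434267
 face [ 0.51741278 -0.31335693  0.12495393] [ 3.23605764e-01  9.46191850e-01 -5.40739869e-04] 673
 flap ((553.2244873046875, 138.62278747558594), (210.5224609375, 193.88973999023438), 76.9319076538086) 6657
 plane [0.56948032 0.13318834 0.11889421] [ 0.10810587 -0.02394305  0.99385102]
 bar [0.46384706 0.15939828 0.13173668] [0.48020997 0.20624569 0.13866649] 228
 bardir [-0.23080995 -0.97299826 -0.00107117]
```

Call:
arm_command([
  [40, 0, 30, -38, 0, 0, 0],
  [40, 0, 30, -38, 0, 0, 0],
  [40, 0, 30, -38, 0, 0, 0],
  [40, 0, 30, -38, 0, 0, 0],
  [40, 0, 30, -38, 0, 0, 0],
], newtons=30)

```text
clock: 1.92
position: [0.2861, -0.3592, 0.405]
ee_rot: [0.957, 1.35, -0.957]
force: [0.4, -0.9, -0.1]
width: 0.506
```

Call:
arm_command([
  [40, 0, 30, -38, 0, 0, 0],
  [40, 0, 30, -38, 0, 0, 0],
  [40, 0, 30, -38, 0, 0, 0],
  [40, 0, 30, -38, 0, 0, 0],
  [40, 0, 30, -38, 0, 0, 0],
])

```text
clock: 2.55
position: [0.3645, -0.1302, 0.4051]
ee_rot: [0.957, 1.349, -0.957]
force: [1.6, -0.1, -0.1]
width: 0.436
```

Call:
arm_command([
  [40, 0, 30, -38, 0, 0, 0],
  [40, 0, 30, -38, 0, 0, 0],
  [40, 0, 30, -38, 0, 0, 0],
  [40, 0, 30, -38, 0, 0, 0],
  [40, 0, 30, -38, 0, 0, 0],
])

```text
clock: 3.18
position: [0.4432, 0.0986, 0.405]
ee_rot: [0.957, 1.349, -0.957]
force: [0.3, -0.6, -0.0]
width: 0.439
```

Call:
arm_command([
  [30, 0, 0, 0, -10, 0, 0],
  [30, 0, 0, 0, -10, 0, 0],
  [30, 0, 0, 0, -10, 0, 0],
  [30, 0, 0, 0, -10, 0, 0],
  [30, 0, 0, 0, -10, 0, 0],
])

```text
clock: 3.8
position: [0.4429, 0.0972, 0.4048]
ee_rot: [0.278, 1.552, -0.278]
force: [0.3, 0.3, 0.1]
width: 0.328
```

Call:
arm_command([
  [30, 0, 0, 0, -7.7, 0, 0],
  [30, 0, 0, 0, 0, 0, 0],
])

```text
clock: 4.05
position: [0.4429, 0.0971, 0.4048]
ee_rot: [0.178, 1.563, -0.178]
force: [-0.2, 0.8, 0.3]
width: 0.328
```

```bash
cat >> h.py <<'E'
def pose():
    s=arm.observe();T=np.eye(4);T[:3,:3]=R.from_rotvec(s["ee_rot"]).as_matrix();T[:3,3]=s["position"];return T
def wrist():
    T=pose();i=get_image("wrist");return i,T@np.array(i["tool_from_camera"])
def to(g,T=None):  # grasp point target -> tool shift mm
    T=pose() if T is None else T
    gp=T[:3,3]+T[:3,0]*.159;return ((np.array(g)-gp)@T[:3,:3]*1000).round(1)
E
python3 - <<'E'
from h import *
i,T=wrist();P=cloud(i,T)
cv2.imwrite("pics/w1.png",i["frame"][:,:,::-1])
for n in["flap_bar","flap_hinge","filter_box"]: print(n,[(np.round(d["point"],4).tolist(),d["p"]) for d in pinpoint("wrist",n)[:2]])
q=P[(np.hypot(P[:,0]-.463,P[:,1]-.158)<.06)&(P[:,2]>.115)&(P[:,2]<.16)]
d=(q[:,:2]-[.637,.117])@[-.974,.226];b=q[d>.17];print(b.mean(0),len(b),b.max(0),d.max())
print(pose().round(3),to([.463,.158,.128]))
E
```

```text
flap_bar []
flap_hinge [([0.6373, 0.1185, 0.1037], 0.76)]
filter_box [([0.5715, 0.1404, -0.0004], 0.81)]
[0.46462823 0.1626185  0.13219454] 3211 [0.48266186 0.20778866 0.13534559] 0.18333627299789676
[[ 0.     0.226  0.974  0.443]
 [-0.     0.974 -0.226  0.097]
 [-1.    -0.     0.     0.405]
 [ 0.     0.     0.     1.   ]] [117.8  63.8   5.9]
```

View pics/w1.png

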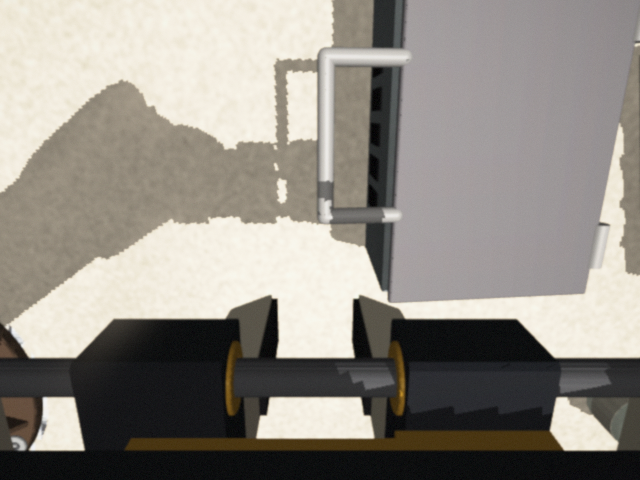

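Call:
arm_command([
  [30, 20, 32, 3, 0, 0, 0],
  [30, 20, 32, 3.3, 0, 0, 0],
  [30, 25, 0, 0, 0, 0, 0],
  [30, 25, 0, 0, 0, 0, 0],
  [30, 28, 0, 0, 0, 0, 0],
])

```text
clock: 4.88
position: [0.4635, 0.1583, 0.286]
ee_rot: [0.179, 1.563, -0.179]
force: [0.4, 0.8, 0.7]
width: 0.326
```

Call:
arm_command([
  [3, 0, 0, 0, 0, 0, 0],
  [3, 0, 0, 0, 0, 0, 0],
  [3, 0, 0, 0, 0, 0, 0],
  [3, 0, 0, 0, 0, 0, 0],
])

```text
clock: 5.38
position: [0.4632, 0.1586, 0.2875]
ee_rot: [0.178, 1.563, -0.177]
force: [-2.5, 2.1, 1.0]
width: 0.093
```

Run:
```python
from h import *
T=pose();g=T[:3,3]+.159*T[:3,0];print(g,arm.observe()["width"]*91.8)
u=np.array([.974,-.226])
# arc incremental moves in tool axes (x down, z=+box x) 
h=np.array([.6375,.118]); d=(h-g[:2])@u; zz=g[2]-.105; print("d",d,"z",zz,"r",np.hypot(d,zz), "ang",np.arctan2(zz,d))
r=np.hypot(d,zz);a0=np.arctan2(zz,d)
N=30;a=np.linspace(a0,1.70,N+1)
mx=np.round(1000*np.diff(-r*np.sin(a)),1);mz=np.round(1000*np.diff(-r*np.cos(a)),1)
print(np.c_[mx,mz].tolist())
```

```text
[0.46340145 0.15866521 0.12853344] 8.52764248712928
d 0.17876232658762628 z 0.023533444297798675 r 0.18030472097962036 ang 0.13089385166541062
[[-9.3, 1.5], [-9.2, 2.0], [-9.1, 2.4], [-9.0, 2.9], [-8.8, 3.4], [-8.6, 3.8], [-8.4, 4.3], [-8.2, 4.7], [-7.9, 5.1], [-7.6, 5.5], [-7.3, 5.9], [-7.0, 6.3], [-6.7, 6.7], [-6.3, 7.0], [-5.9, 7.3], [-5.5, 7.6], [-5.1, 7.9], [-4.7, 8.2], [-4.3, 8.4], [-3.8, 8.6], [-3.4, 8.8], [-2.9, 9.0], [-2.5, 9.1], [-2.0, 9.2], [-1.5, 9.3], [-1.0, 9.4], [-0.5, 9.4], [-0.0, 9.4], [0.5, 9.4], [1.0, 9.4]]
```

Call:
arm_command([
  [3, -9.3, 0, 1.5, 0, 0, 0],
  [3, -9.2, 0, 2, 0, 0, 0],
  [3, -9.1, 0, 2.4, 0, 0, 0],
  [3, -9, 0, 2.9, 0, 0, 0],
  [3, -8.8, 0, 3.4, 0, 0, 0],
])

```text
clock: 6.0
position: [0.4747, 0.1559, 0.3329]
ee_rot: [0.177, 1.565, -0.177]
force: [-4.0, 5.0, -1.0]
width: 0.102
```

Call:
arm_command([
  [3, -8.6, 0, 3.8, 0, 0, 0],
  [3, -8.4, 0, 4.3, 0, 0, 0],
  [3, -8.2, 0, 4.7, 0, 0, 0],
  [3, -7.9, 0, 5.1, 0, 0, 0],
  [3, -7.6, 0, 5.5, 0, 0, 0],
])

```text
clock: 6.62
position: [0.4963, 0.1511, 0.3735]
ee_rot: [0.176, 1.568, -0.177]
force: [-10.8, 3.1, 3.6]
width: 0.094
```

Call:
arm_command([
  [3, -7.6, 0, 5.5, 0, 0, 0],
  [3, -7.3, 0, 6, 0, 0, 0],
  [3, -7, 0, 6.3, 0, 0, 0],
  [3, -6.5, 0, 6.7, 0, 0, 0],
  [3, -6, 0, 7, 0, 0, 0],
])

```text
clock: 7.25
position: [0.5272, 0.1441, 0.4086]
ee_rot: [0.176, 1.567, -0.176]
force: [-11.2, 3.2, 9.3]
width: 0.097
```

Call:
arm_command([
  [3, -5.5, 0, 7.6, 0, 0, 0],
  [3, -5, 0, 7.9, 0, 0, 0],
  [3, -4.7, 0, 8.2, 0, 0, 0],
  [3, -4.3, 0, 8.4, 0, 0, 0],
  [3, -3.8, 0, 8.6, 0, 0, 0],
])

```text
clock: 7.88
position: [0.5675, 0.1347, 0.4334]
ee_rot: [0.177, 1.564, -0.177]
force: [-11.4, 0.5, 18.3]
width: 0.09
```

Call:
arm_command([
  [3, -5, 0, 8.3, 0, 0, 0],
  [3, -4, 0, 8.6, 0, 0, 0],
  [3, -3, 0, 9, 0, 0, 0],
  [3, -2, 0, 9.2, 0, 0, 0],
  [3, -1.5, 0, 9.3, 0, 0, 0],
])

```text
clock: 8.5
position: [0.6123, 0.124, 0.4468]
ee_rot: [0.178, 1.563, -0.177]
force: [-2.3, 3.2, 3.4]
width: 0.099
```

Call:
arm_command([
  [3, -1, 0, 9.4, 0, 0, 0],
  [3, -0.5, 0, 9.4, 0, 0, 0],
  [3, 0, 0, 9.4, 0, 0, 0],
  [3, 0.5, 0, 9.4, 0, 0, 0],
  [3, 1, 0, 9.4, 0, 0, 0],
])

```text
clock: 9.12
position: [0.6584, 0.1133, 0.4466]
ee_rot: [0.178, 1.562, -0.177]
force: [-1.3, 2.8, 3.6]
width: 0.097
```

Run:
```python
from h import *
s=arm.observe();print(s["force"],s["position"],s["joints"].round(2))
i=get_image("scene");cv2.imwrite("pics/s2.png",i["frame"][:,:,::-1])
P=cloud(i)
for n in["flap_bar"]: print([(np.round(d["point"],4).tolist(),d["p"]) for d in pinpoint("scene",n)[:2]])
```

```text
[-1.32476627  2.78308851  3.57057111] [0.6583502  0.11332559 0.4466302 ] [ 0.12  0.55 -0.62  1.36  0.32  1.33 -0.73]
[([0.6544, 0.1122, 0.2918], 0.78)]
```

Call:
arm_command([
  [30, 0, 0, 0, 0, 0, 0],
  [30, 0, 0, 0, 0, 0, 0],
  [30, -15, 0, 0, 0, 0, 0],
  [30, -25, 0, 0, 0, 0, 0],
  [30, -25, 0, 0, 0, 0, 0],
])

```text
clock: 9.85
position: [0.6573, 0.1133, 0.5127]
ee_rot: [0.177, 1.563, -0.178]
force: [0.7, 0.1, 0.2]
width: 0.327
```

Call:
arm_command([
  [40, 0, 0, -30, 0, 0, 0],
  [40, 0, 0, -40, 0, 0, 0],
  [40, 0, 0, -40, 0, 0, 0],
  [40, 0, 0, -40, 0, 0, 0],
  [40, 0, 0, 0, -10, 0, 0],
])

```text
clock: 10.48
position: [0.5084, 0.1487, 0.513]
ee_rot: [0.035, 1.569, -0.036]
force: [0.9, -0.5, -0.4]
width: 0.435
```

Run:
```python
from h import *
s=arm.observe();print(s["force"],s["position"],s["joints"].round(2),pose().round(2))
i=get_image("scene")
im=i["frame"][:,:,::-1]
a=cv2.resize(im[120:320,260:520],(520,400))
j,T=wrist();b=cv2.resize(j["frame"][:,:,::-1],(280,210))
o=np.zeros((400,800,3),np.uint8);o[:,:520]=a;o[:210,520:]=b;cv2.imwrite("pics/s3.png",o)
for c in["scene","wrist"]:
  for n in["flap_bar","filter_tab","filter_plate","blank_plate"]: print(c,n,[(np.round(d["point"],4).tolist(),round(d["p"],2)) for d in pinpoint(c,n)[:2]])
```

```text
[ 0.90737137 -0.49919634 -0.37404477] [0.50837654 0.14872764 0.51295213] [ 0.18  0.29 -0.73  1.59  0.2   1.34 -0.62] [[ 0.    0.05  1.    0.51]
 [-0.    1.   -0.05  0.15]
 [-1.   -0.    0.    0.51]
 [ 0.    0.    0.    1.  ]]
scene flap_bar [([0.6543, 0.115, 0.2906], 0.87)]
scene filter_tab []
scene filter_plate []
scene blank_plate []
wrist flap_bar [([0.6604, 0.1129, 0.2848], 0.82)]
wrist filter_tab [([0.551, 0.089, 0.0918], 0.75)]
wrist filter_plate [([0.5534, 0.0968, 0.0117], 0.77)]
wrist blank_plate [([0.5683, 0.1787, 0.0069], 0.92)]
```

View pics/s3.png

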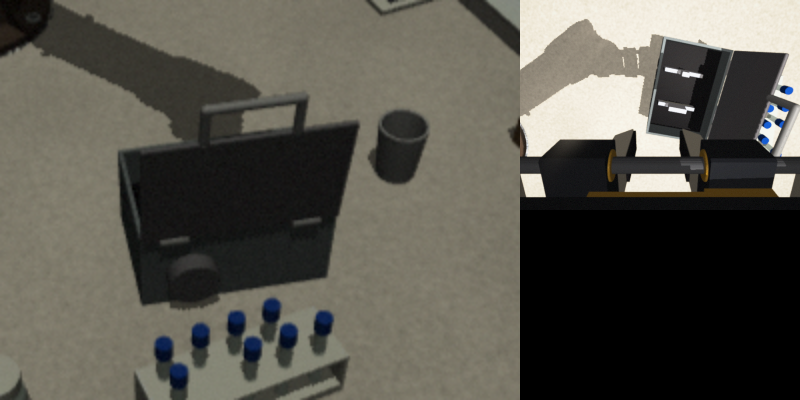

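Call:
arm_command([
  [40, 0, -30, 45, 0, 0, 0],
  [40, 0, -29, 50, 0, 0, 0],
  [40, 0, 0, 0, -10, 0, 0],
  [40, 0, 0, 0, -10, 0, 0],
  [40, 0, 0, 0, -10, 0, 0],
])

```text
clock: 11.6
position: [0.6034, 0.0832, 0.5107]
ee_rot: [-0.374, 1.539, 0.374]
force: [0.1, 0.4, 0.7]
width: 0.434
```

Call:
arm_command([
  [40, 0, 0, 0, -10, 0, 0],
  [40, 0, 0, 0, -10, 0, 0],
  [40, 0, 0, 0, -10, 0, 0],
  [40, 0, 0, 0, -10, 0, 0],
  [40, 0, 0, 0, -10, 0, 0],
])

```text
clock: 12.22
position: [0.6033, 0.0832, 0.5108]
ee_rot: [-1.044, 1.306, 1.045]
force: [-0.2, -0.5, 0.4]
width: 0.436
```

Run:
```python
from h import *
s=arm.observe();print(s["position"],s["joints"].round(2))
j,T=wrist();cv2.imwrite("pics/w4.png",j["frame"][:,:,::-1])
for n in["flap_bar","filter_tab","filter_plate","blank_plate"]: print(n,[(np.round(d["point"],4).tolist(),round(d["p"],2)) for d in pinpoint("wrist",n)[:2]])
P=cloud(j,T)
q=P[(np.hypot(P[:,0]-.551,P[:,1]-.095)<.035)&(P[:,2]>.09)&(P[:,2]<.103)]
print(cv2.minAreaRect(q[:,:2].astype(np.float32)*1000),len(q),np.median(q,0),np.percentile(q[:,2],[5,95]))
print(to([.551,.095,.086],pose()),pose().round(3))
```

```text
[0.60329136 0.08320075 0.5107848 ] [ 0.39  0.52 -0.99  1.39  0.43  1.46  0.77]
flap_bar []
filter_tab [([0.5513, 0.0935, 0.0905], 0.57), ([0.5747, 0.1387, 0.0021], 0.18)]
filter_plate [([0.5587, 0.0963, 0.0134], 0.92), ([0.6349, 0.1192, 0.1024], 0.56)]
blank_plate [([0.5678, 0.178, 0.0084], 0.7)]
((552.3031616210938, 97.1849136352539), (9.937788963317871, 39.38569641113281), 77.17693328857422) 531 [0.55188417 0.09722783 0.09828896] [0.09695814 0.09978232]
[265.9  53.4  -0.5] [[-0.    -0.974  0.228  0.603]
 [ 0.     0.228  0.974  0.083]
 [-1.     0.     0.     0.511]
 [ 0.     0.     0.     1.   ]]
```

View pics/w4.png

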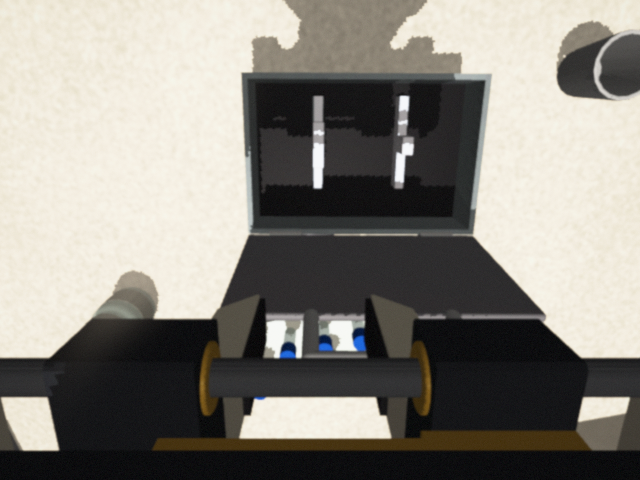

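Call:
arm_command([
  [40, 0, 27, 1.7, 0, 0, 0],
  [40, 0, 26, 0, 0, 0, 0],
  [40, 30, 0, 0, 0, 0, 0],
  [40, 40, 0, 0, 0, 0, 0],
  [40, 40, 0, 0, 0, 0, 0],
])

```text
clock: 13.1
position: [0.5518, 0.0967, 0.4002]
ee_rot: [-1.039, 1.309, 1.037]
force: [0.2, 0.0, 0.0]
width: 0.438
```

Call:
arm_command([
  [40, 40, 0, 0, 0, 0, 0],
  [40, 30, 0, 0, 0, 0, 0],
  [40, 0, 0, 0, 0, 0, 0],
])

```text
clock: 13.48
position: [0.5513, 0.0964, 0.3293]
ee_rot: [-1.039, 1.312, 1.041]
force: [-1.2, -0.6, 0.7]
width: 0.436
```

Run:
```python
from h import *
s=arm.observe();print(s["position"],s["joints"].round(2),to([.552,.097,.086]),pose()[:3,2])
```

```text
[0.55126296 0.09637281 0.329301  ] [ 0.37  0.58 -0.93  1.77  0.53  1.06  0.59] [84.3 -1.4  1.2] [ 0.22628252  0.97405988 -0.00189057]
```

Call:
arm_command([
  [40, 25, -1, 1, 0, 0, 0],
  [40, 25, 0, 0, 0, 0, 0],
  [40, 20, 0, 0, 0, 0, 0],
  [40, 14, 0, 0, 0, 0, 0],
])

```text
clock: 13.98
position: [0.5533, 0.0977, 0.2469]
ee_rot: [-1.041, 1.307, 1.04]
force: [0.7, 0.5, -0.2]
width: 0.435
```

Call:
arm_command([
  [3, 0, 0, 0, 0, 0, 0],
  [3, 0, 0, 0, 0, 0, 0],
  [3, 0, 0, 0, 0, 0, 0],
  [3, 0, 0, 0, 0, 0, 0],
])

```text
clock: 14.48
position: [0.5533, 0.0978, 0.2476]
ee_rot: [-1.041, 1.307, 1.04]
force: [-1.3, -0.3, 2.2]
width: 0.108
```

Gripped. Lift straight up slowly.

Call:
arm_command([
  [3, -8, 0, 0, 0, 0, 0],
  [3, -12, 0, 0, 0, 0, 0],
  [3, -15, 0, 0, 0, 0, 0],
  [3, -15, 0, 0, 0, 0, 0],
  [3, -15, 0, 0, 0, 0, 0],
])

```text
clock: 15.1
position: [0.5531, 0.0976, 0.3134]
ee_rot: [-1.041, 1.307, 1.041]
force: [-0.0, -0.6, -1.7]
width: 0.109
```

Call:
arm_command([
  [3, -15, 0, 0, 0, 0, 0],
  [3, -15, 0, 0, 0, 0, 0],
  [3, -20, 0, 0, 0, 0, 0],
  [3, -20, 0, 0, 0, 0, 0],
  [3, -15, 0, 0, 0, 0, 0],
])

```text
clock: 15.72
position: [0.5531, 0.0978, 0.3987]
ee_rot: [-1.041, 1.307, 1.041]
force: [1.2, 0.1, -1.3]
width: 0.108
```

Run:
```python
from h import *
s=arm.observe();print(s["position"],s["joints"].round(2),s["force"],s["width"])
i=get_image("scene");cv2.imwrite("pics/s5.png",cv2.resize(i["frame"][100:320,200:480,::-1],(560,440)))
for n in["flap_bar","filter_tab","filter_centre","filter_plate","window"]: print(n,[(np.round(d["point"],4).tolist(),round(d["p"],2)) for d in pinpoint("scene",n)[:2]])
# target: window (.5175,-.3135)+.08*n
n=np.array([.3235,.946]);t=np.array([.5175,-.3135])+.08*n
T=pose();print(t,to([*t,.177],T),"yaw jaw",np.degrees(np.arctan2(T[1,2],T[0,2])),np.degrees(np.arctan2(n[1],n[0])),T.round(3))
```

```text
[0.55309436 0.09778471 0.3986755 ] [ 0.4   0.52 -0.98  1.68  0.46  1.19  0.65] [ 1.20797089  0.10580363 -1.32914321] 0.10782375431221058
flap_bar [([0.657, 0.1152, 0.2906], 0.74)]
filter_tab [([0.5532, 0.0966, 0.2378], 0.73)]
filter_centre [([0.5504, 0.0975, 0.1889], 0.59)]
filter_plate [([0.553, 0.0971, 0.16], 0.57), ([0.6574, 0.1163, 0.2862], 0.27)]
window [([0.5146, -0.3137, 0.1272], 0.92)]
[ 0.54338 -0.23782] [  60.4  -66.1 -328.6] yaw jaw 77.04640863444759 71.12104722369065 [[-0.001 -0.975  0.224  0.553]
 [-0.     0.224  0.975  0.097]
 [-1.     0.001 -0.001  0.396]
 [ 0.     0.     0.     1.   ]]
```

View pics/s5.png

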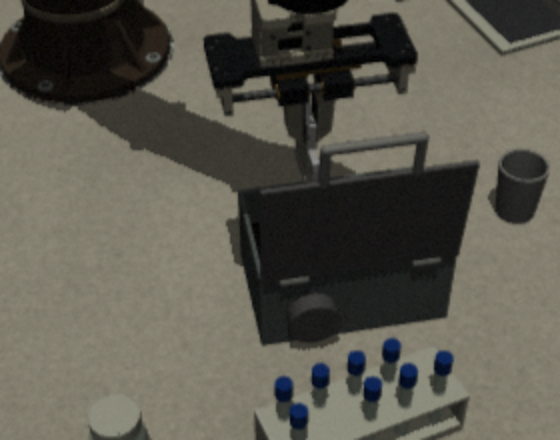

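Call:
arm_command([
  [3, 0, -4, -20, 0, 0, 0],
  [3, 0, -8, -35, 0, 0, 0],
  [3, 0, -8, -40, 0, 0, 0],
  [3, 0, -8, -40, 0, 0, 0],
  [3, 0, -8, -40, 0, 0, 0],
])

```text
clock: 16.65
position: [0.5486, -0.0824, 0.3963]
ee_rot: [-1.041, 1.308, 1.042]
force: [0.9, -1.0, -1.4]
width: 0.106
```

Call:
arm_command([
  [3, 0, -8, -40, 2, 0, 0],
  [3, 0, -8, -40, 2, 0, 0],
  [3, 0, -6, -30, 2, 0, 0],
  [3, 0, 0, -20, 0, 0, 0],
  [3, 0, 0, 0, 0, 0, 0],
])

```text
clock: 17.27
position: [0.535, -0.213, 0.3963]
ee_rot: [-0.961, 1.349, 0.962]
force: [-0.3, 0.3, -1.3]
width: 0.107
```

Run:
```python
from h import *
s=arm.observe();print(s["position"],s["joints"].round(2),s["force"],s["width"])
n=np.array([.3235,.946]);t=np.array([.5175,-.3135])+.08*n
T=pose();print(t,to([*t,.178],T),"yaw jaw",np.degrees(np.arctan2(T[1,2],T[0,2])))
```

```text
[ 0.53498832 -0.21299728  0.39634064] [ 0.92  0.53 -0.94  1.65  0.46  1.2   1.11] [-0.27902873  0.32246522 -1.25013848] 0.10701813627621028
[ 0.54338 -0.23782] [ 59.3 -16.3 -20.7] yaw jaw 70.9697626513513
```

Call:
arm_command([
  [3, 12, -5, -7, 0, 0, 0],
  [3, 15, -6, -7, 0, 0, 0],
  [3, 15, -5, -7, 0, 0, 0],
  [3, 12, 0, 0, 0, 0, 0],
  [3, 5, 0, 0, 0, 0, 0],
])

```text
clock: 17.9
position: [0.5438, -0.2366, 0.3368]
ee_rot: [-0.961, 1.348, 0.964]
force: [-0.9, 0.2, -0.7]
width: 0.105
```

Call:
arm_command([
  [3, 0, 0, 0, 0, 0, 0],
  [3, 0, 0, 0, 0, 0, 0],
  [3, 0, 0, 0, 0, 0, 0],
  [3, 0, 0, 0, 0, 0, 0],
])

```text
clock: 18.4
position: [0.544, -0.2369, 0.3384]
ee_rot: [-0.963, 1.348, 0.962]
force: [0.1, -0.6, -0.2]
width: 0.104
```

Run:
```python
from h import *
s=arm.observe();print(s["position"],s["joints"].round(2),s["force"],s["width"],s["dq"].max())
n=np.array([.3235,.946,0]);x=np.array([.946,-.3235,0]);w=np.array([.5175,-.3135,.13])
T=pose();c=T[:3,3]+T[:3,0]*.159-[0,0,.048];print("fk",(c-w)@x,(c-w)@n,c[2],T[:3,2])
ims=[]
for cam in("scene","top"):
  i=get_image(cam)
  ims.append(cv2.resize(i["frame"][120:400,60:360,::-1] if cam=="scene" else i["frame"][160:440,300:600,::-1],(400,373)))
  for k in["flap_bar","filter_tab","filter_centre","filter_plate","window"]:
    r=pinpoint(cam,k)[:1]
    for d in r: p=np.array(d["point"]);print(cam,k,p.round(3),round(d["p"],2),((p-w)@x).round(3),((p-w)@n).round(3))
  if cam=="scene":
    P=cloud(i);q=P[(np.linalg.norm((P-c),axis=1)<.035)];m=q.mean(0);print("plate plane",m,np.linalg.svd(q-m,full_matrices=False)[2][2],len(q))
    cols=q[np.abs((q-c)@n)<.015];print((cols-w)@x.min() if 0 else len(cols))
cv2.imwrite("pics/end.png",np.hstack(ims))
```

```text
[ 0.54400793 -0.23689669  0.3383703 ] [ 0.91  0.61 -0.9   1.68  0.52  1.11  1.1 ] [ 0.14053784 -0.59008411 -0.24307911] 0.10426259544537707 0.0021433809542661096
fk 0.0003879538328298501 0.08101690127285573 0.13137032629593032 [ 3.24794261e-01  9.45784681e-01 -1.57452704e-04]
scene flap_bar [0.654 0.113 0.291] 0.9 -0.009 0.448
scene filter_tab [ 0.544 -0.24   0.177] 0.69 0.002 0.078
scene filter_centre [ 0.543 -0.238  0.128] 0.82 -0.001 0.079
scene filter_plate [ 0.546 -0.236  0.098] 0.86 0.002 0.083
scene window [ 0.514 -0.312  0.126] 0.78 -0.003 0.001
plate plane [ 0.55037639 -0.23676303  0.12756527] [-0.32515388 -0.9454739  -0.01881652] 154
154
top flap_bar [0.661 0.117 0.284] 0.7 -0.003 0.454
top filter_tab [ 0.546  0.381 -0.002] 0.72 -0.198 0.667
top filter_centre [ 0.543 -0.238  0.132] 0.52 -0.0 0.079
top filter_plate [ 0.542 -0.234  0.096] 0.41 -0.002 0.083
top window [ 0.517 -0.313  0.129] 0.6 -0.0 0.0
```

View pics/end.png

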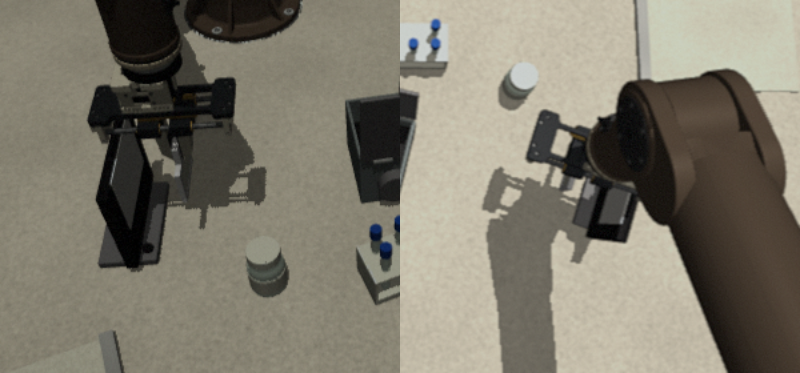

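The plate hangs upright about 8 cm in front of the window (left image, around pixel 178,160), clear of the panel. The jar, rack and flap look undisturbed. Handing in.

```bash
python3 -c "
from cell import arm
print(arm.sign_off())"
```

```text
the job is handed in; nothing more can be done
None
```

I opened the flap by its bar, drew the wide-tab filter plate out of its slot and brought it to the light panel. The job is handed in, with the gripper still holding the plate there. `sign_off` gave no verdict.

Last checks, taken at about 18.4 s:

- **Position:** from the arm pose, the plate's centre is about 0 mm off sideways, about 1 mm high and 81 mm in front of the window. Both cameras' networks agree to within about 5 mm.
- **Squareness:** the plate's face is square to the window to within about 0.02 rad by depth, and upright. The gripper is closed on the tab and the arm is at rest.
- **Flap:** it was left at about 1.65–1.7 rad, and its bar was found in that place in both final views.
- **Bystanders:** the rack and jar look unmoved in the final pictures. The bucket and the blank plate were not re-measured at the end, but nothing came near the bucket. The blank plate was last seen in its slot just before I gripped the filter plate.
- **Disagreements:**
  - The top camera's network placed `filter_tab` at the bucket. I took this as a false report, because the scene camera and the arm pose contradict it.
  - While I swung the flap, the wrist force reached about 20 N because my arc radius was roughly 2 mm too small. I corrected it on the way.

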